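# Tip a painted tile out of its rest and lay it out to dry

### The job

The flower tile lies sunk in its wooden rest: press the red paddle down until it comes up against its stop and keep about 15 N on it there for a second (never as much as 25 N), so that the other end of the cradle tips the tile up and stays up. Then lift the tile out, carry it to the cork pad on the drying board and set it down gently, without dropping it: flower side up, flat, lengthwise with the pad and wholly on it, and let go. Leave everything else where it stands.

Things in the scene. Friction and masses are not known exactly. Their poses are not given: they have to be found in the camera images.
- rest: Fixed wooden tile rest, 170 x 100 mm, walls 46 mm high on both long sides and the far end; origin under it, x along it from paddle end to tile end, z up. The tile lies between the walls, flush with their tops, on an aluminium cradle 34 mm wide (narrower than the tile), whose other arm carries a red paddle outside the walls.
- pivot (a point): Middle of the cradle's pivot (fixed, axis along the rest's y; in the rest's frame x -30, z 34 mm). The pivot is stiff: it turns under about 2 to 6 N on the paddle and stays where it is left. At its stop the cradle and the tile on it are tipped by 0.36 rad, far (+x) end up; it then turns no further, but the spring-steel arm of the paddle bends about 1 mm for each 4 N.
- under_paddle (a point): Fixed point at table height below the round red paddle (36 mm across; in the rest's frame x -108 mm, y 0). A screw stem sets the paddle's height, different each time and not measured: the middle of its top starts 58 to 72 mm above the table and goes down about 29 mm to the stop, moving some 4 to 8 mm towards the rest's -x.
- tile: White ceramic tile with a big red flower, 95 (x) x 58 (y) x 8 (z) mm, about 100 g; origin at the centre of its underside, z out of the painted side. At the start it lies flat in the rest, lengthwise with it, centre at about x = 25 mm, underside z = 38 mm in the rest's frame; its long edges can be gripped (across y) only once it is tipped up, towards its raised +x end.
- pad: Fixed cork pad on the drying board, 112 (x) x 75 (y) x 3 mm; origin at the centre of its underside, 12 mm above the table; top 15 mm above the table. The tile belongs here, its x along the pad's x, either way round.
- board: Fixed plywood drying board, 150 (x) x 260 (y) x 12 mm, origin under its centre; the cork pad and the finished tile lie side by side on it, 116 mm apart in y, either one on either side.
- finished_tile: Finished tile with two small flowers, same size as the tile, lying loose on the board: leave alone. Origin at the centre of its underside.
- brush_mug: White mug with red-handled brushes, 80 mm across, 180 mm high, loose; origin under it. Leave alone.
- saucer: White saucer, 144 mm across, 18 mm high, loose; origin under it. Leave alone.
- teacup: White cup, 92 mm across, 60 mm high, loose; origin under it. Leave alone.
- dish: Small white colour dish, 80 mm across, 20 mm high, loose; origin under it. Leave alone.
- oil_jar: Amber jar with a black lid, 52 mm across, 75 mm high, loose; origin under it. Leave alone.
- colour_jar: Small glass jar with a blue lid, 34 mm across, 40 mm high, loose; origin under it. Leave alone.
- palette_knife: Palette knife, 200 mm long, lying loose; origin under it. Leave alone.
There are look-alikes about, which are no part of the job. What is shaped like the rest but purple is not meant. Leave any purple look-alike of the tile alone.

How it is judged (in metres and radians):
On the way, in this order (a step that is already met when the one before it is completed fails the run):
1. The paddle is pressed against its stop with at least 9 N for 0.4 s, the tile tipped up with the cradle (contact force between the fingers and rest above 9 N and angle between tile's own z axis and vertical between 0.34 and 0.45 rad and horizontal distance between the grasp point and rest above 0.07 m), for 0.4 s.
2. The tile is lifted clear of the rest in the fingers (height (world z) of tile above 0.09 m and contact force between the fingers and tile above 1 N), for 0.2 s.
At the end, for the whole second after the job is handed in: The tile lies flat (within 0.05 rad), flower side up, at rest and released on the cork pad: centred within 9.5 mm along each of the pad's sides, lengthwise with it within 0.12 rad, its underside on the cork (below 19 mm) (x of tile in the frame of pad between -0.0095 and 0.0095 m and y of tile in the frame of pad between -0.0095 and 0.0095 m and angle between the x axis of tile and the x axis of pad, either way round below 0.12 rad and angle between tile's own z axis and vertical below 0.05 rad and height (world z) of tile below 0.019 m and linear speed of tile below 0.02 m/s and contact force between the fingers and tile below 0.1 N); the robot touches nothing.
It fails at once if The rest is pressed with more than 25 N (contact force between any of the fingers, the arm and rest above 25 N).
It fails at once if The tile is let go more than about 25 mm above the pad's level, away from the rest (height (world z) of tile above 0.04 m and horizontal distance between tile and rest above 0.12 m and contact force between the fingers and tile below 0.05 N).
It fails at once if Another thing on the table is moved by more than 15 mm (distance of any of finished_tile, brush_mug, saucer, teacup, dish, oil_jar, colour_jar, palette_knife from where it was at the start of the episode above 0.015 m).
It also fails if it takes over 67 s, if anything falls off the work surface, if the arm or the gripper's body presses on something with over 40 N, if the wrist force passes 120 N, or if a joint passes its speed limit or range.

### The arm

A 6-joint arm with a two-finger parallel gripper is mounted at the origin on the work surface. World frame = base frame: x ahead of the robot, y to its left, z up, the work surface at z = 0. Lengths are in m, angles in degrees, forces in N, time in s.
With the tool pointing down it reaches from about 0.25 to 0.725 m from the base axis. Payload 9.7 kg.
Tool frame: the origin (TCP) lies midway between the tips of the shut fingers; the grasp point (between the pads) lies 19 mm behind it; z points along the fingers, y is the line along which they close (so a half turn about z gives the same grasp; the last joint's range is limited). The gripper opens to 85 mm and grips with 20 to 120 N. Pads are 22 mm wide; open, the fingers measure 114 mm over their backs; the gripper's body (76 mm by 85 mm) begins 54 mm behind the grasp point. The pads swing forward as they close: fully open they stand 13 mm farther back than shut.
Start: joints at [71.391, 4.979, 10.078, 95.1, 0, 90], TCP at [0.176, 0.521, 0.196] pointing down, gripper open.
Joint ranges: [-179.16, 179.16], [-48.56, 103.87], [-65.8, 70.77], [-126.05, 130.52], [-82.76, 87.17], [-180, 180]. Speed limits (degrees/s): [127.2, 127.2, 147.25, 180, 180, 180].

### API

Orientations are given as [roll, pitch, yaw] about the fixed x, y, z axes, in that order (R = Rz(yaw) Ry(pitch) Rx(roll)).
In Python, from workcell import * gives the robot as it stands.
- The arm moves only by the tool servo_tool, never from a script. Its argument "moves" is a list of rows, each a list of 4 numbers: the shift along the world's x, y, z in cm, then the turn about the world's z in rad. A call has 1 to 20 rows; each row is the pose to reach, as a shift and turn from the pose commanded when the call began; what a row does not reach only later rows make up. A row lasts 1/12 s, in which the tool goes at most 41.7 mm and 7.16 degrees, less where a joint would pass 70% of its speed; a pose out of reach is approached as far as the arm can. A call with a gripper value outside its range is refused whole. "claw" is the closure, from 0 (fully open) to 1 (shut), set as the call begins (left out, the last holds). The fingers move at their own pace and stop on an object; "force" is the grip in N (left out, the last holds). Time passes only in rows, so rows that repeat a pose let the fingers close. It gives the time, the measured TCP pose, the force, the opening and the grip force at its end, in the units of the state.
- get_obs(): the state, without advancing time (a new reading comes with each control period).
- camera(name): name is "side" or "top" or "wrist"; returns the picture (420x560x3 uint8, red, green, blue); there is no depth.
- get_calibration(name): a dict with "fx", "fy", "cx", "cy" (pixels), "k1" (the pictures are not rectified: a ray, as slopes to the right and down, at radius r is drawn at 1 + k1 r^2 times it, then the intrinsics apply), "rvec" (rotation vector, rad) and "tvec" (3), from world to camera coordinates, as OpenCV has them; the wrist camera has in their place "tool_from_camera" (4x4, takes a point from camera to tool coordinates, whose origin is the TCP and whose axes are the flange's). Camera axes: x right, y down, z forward; pixel columns grow to the right and rows downward; lengths in m; the calibration is good to about 2 mm. A picture is of the moment at which its call begins: read the wrist's pose just before it. get_calibration takes no time and is no camera call.
- job_done(): hands the job in; it is judged then, once.
The state is a dict: "time": time; "q": joint angles; "qd": joint speeds; "joint_efforts": joint torques, N m; "ee_pos": TCP position; "tcp_rot": TCP orientation; "wrist_force": force on the tool from outside, world axes, zero at the start; "torque": the same for the moment, N m; "opening": finger opening in m; "grasp_force": force on a finger pad.
Only numpy, scipy, OpenCV 4.12 (cv2) and the standard library are available. Lean on these libraries where they do the work, as an engineer would, in place of code of your own. Each camera call takes 0.05 s, during which the arm holds its last target. There are 200 camera calls.

## Working session

There is one attempt and no reset: what is moved stays moved. The work goes in short steps, Python scripts to look and compute and a tool call to move; the robot and the scene stay as the last step left them, time stands still between calls to the robot, and variables do not carry over. Pictures are saved under pics/ and viewed, at most 10 in all, crops included, and the job is handed in when it is done.

Besides the shell and the picture viewer there is one more tool, called after "Call:" as name(argument=value, ...), one argument or row to a line, values as JSON. servo_tool: Moves the arm, as the interface text tells. Its arguments: {"type":"object","properties":{"moves":{"type":"array","items":{"type":"array","items":{"type":"number"}}},"claw":{"type":"number"},"force":{"type":"number"}},"required":["moves"]}

```bash
mkdir -p pics; cat > h.py <<'E'
import numpy as np, cv2
from scipy.spatial.transform import Rotation as Rn
from workcell import *
def cam(name,f=None):
    o=get_obs(); im=camera(name)
    if f: cv2.imwrite('pics/'+f,im[:,:,::-1])
    return o,im
def pose(name,o=None):
    c=get_calibration(name)
    if name=='wrist':
        T=np.eye(4);T[:3,:3]=Rn.from_euler('xyz',o['tcp_rot'],degrees=True).as_matrix();T[:3,3]=o['ee_pos']
        return c,T@np.array(c['tool_from_camera'])
    R=cv2.Rodrigues(np.array(c['rvec'],float))[0];W=np.eye(4)
    W[:3,:3]=R.T;W[:3,3]=-R.T@np.array(c['tvec']).ravel();return c,W
def ray(name,uv,o=None):
    c,W=pose(name,o)
    uv=np.atleast_2d(np.array(uv,float));d=np.c_[(uv[:,0]-c['cx'])/c['fx'],(uv[:,1]-c['cy'])/c['fy']]
    p=d.copy()
    for _ in range(20): p=d/(1+c['k1']*(p**2).sum(1,keepdims=True))
    v=np.c_[p,np.ones(len(p))]@W[:3,:3].T
    return W[:3,3],v
def onz(name,uv,z,o=None):
    C,v=ray(name,uv,o);return C+v*((z-C[2])/v[:,2:3])
def proj(name,P,o=None):
    c,W=pose(name,o);p=(np.atleast_2d(P)-W[:3,3])@W[:3,:3];p=p[:,:2]/p[:,2:]
    p=p*(1+c['k1']*(p**2).sum(1,keepdims=True));return p*[c['fx'],c['fy']]+[c['cx'],c['cy']]
E
python3 - <<'E'
from h import *
o,a=cam('top','top0.png');_,b=cam('side','side0.png')
print(o)
for n in('top','side'):print(n,pose(n)[1][:3,3],get_calibration(n))
print(get_calibration('wrist'))
E
```

```text
{'time': 0.0, 'q': array([ 7.13924376e+01,  5.01173926e+00,  1.00341360e+01,  9.51004214e+01,
       -7.66350267e-05,  9.00008944e+01]), 'qd': array([-0.03270363, -0.0138308 ,  0.07568608, -0.04803597, -0.00924771,
        0.06539966]), 'joint_efforts': array([ 1.02644317e-04, -5.20386600e+01,  4.64805400e+01,  1.63963489e-02,
        8.19181105e-05,  8.22459242e-06]), 'ee_pos': array([0.17540568, 0.52097862, 0.19487413]), 'tcp_rot': array([-1.79921975e+02,  7.78529011e-05,  1.61391543e+02]), 'wrist_force': array([-0.47553874,  0.03074277, -0.03910357]), 'torque': array([-0.066268  ,  0.04739565, -0.05504385]), 'grasp_force': 0.0, 'opening': 0.08518792796871774}
top [0.4861585  0.08200729 1.02751464] {'fx': 416.66696643806796, 'fy': 416.66696643806796, 'cx': 277.4388354503471, 'cy': 210.6650151798782, 'k1': -0.02237960923595513, 'rvec': array([ 2.23734524, -2.18628914,  0.10301173]), 'tvec': array([0.03128292, 0.54311702, 1.0014524 ])}
side [-0.02739885 -0.54547455  0.49053182] {'fx': 418.06179613172066, 'fy': 418.06179613172066, 'cx': 269.20954710031896, 'cy': 214.96075945870675, 'k1': -0.09358554440513317, 'rvec': array([ 1.94099178, -0.71896453,  0.47897568]), 'tvec': array([-0.35441677,  0.239059  ,  0.59678656])}
{'fx': 341.7158684311707, 'fy': 341.7158684311707, 'cx': 273.93833930183183, 'cy': 214.63004843295218, 'k1': -0.07470283730849737, 'tool_from_camera': array([[-4.02113312e-04, -9.51080498e-01, -3.08942914e-01,
         7.73249267e-02],
       [ 9.99999919e-01, -3.73663451e-04, -1.51255315e-04,
        -6.98603128e-04],
       [ 2.84153048e-05, -3.08942949e-01,  9.51080571e-01,
        -1.77743541e-01],
       [ 0.00000000e+00,  0.00000000e+00,  0.00000000e+00,
         1.00000000e+00]])}
```

View pics/top0.png

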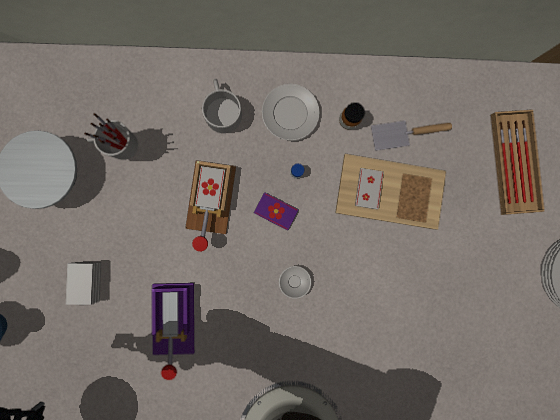

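View pics/side0.png

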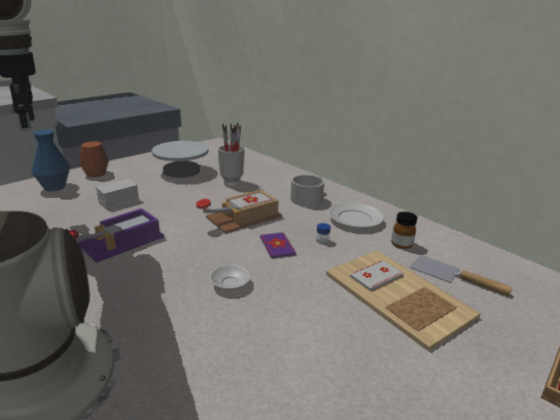

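The top view shows the rest near (210,195) with its red paddle at (200,243), and the pad at (414,198). The purple look-alikes are at (172,318) and (276,210). In the side view the paddle is at (204,204).

```bash
cat > m.py <<'E'
from h import *
t=cv2.imread('pics/top0.png');s=cv2.imread('pics/side0.png')
def blob(im,box,lo,hi,k=0):
    x0,y0,x1,y1=box;h=cv2.cvtColor(im,cv2.COLOR_BGR2HSV);m=cv2.inRange(h,lo,hi)
    z=np.zeros_like(m);z[y0:y1,x0:x1]=m[y0:y1,x0:x1]
    if k:z=cv2.morphologyEx(z,cv2.MORPH_CLOSE,np.ones((k,k)))
    cs,_=cv2.findContours(z,cv2.RETR_EXTERNAL,cv2.CHAIN_APPROX_NONE);c=max(cs,key=cv2.contourArea)
    M=cv2.moments(c);return c,np.array([M['m10']/M['m00'],M['m01']/M['m00']]),cv2.boundingRect(c)
def red(im,box):
    r=im[:,:,2].astype(int);g=im[:,:,1].astype(int);im2=np.zeros_like(im);im2[(r>90)&(r>2.2*g)]=(255,255,255)
    return blob(im2,box,(0,0,200),(180,50,255))
def quad(name,c,z):
    P=onz(name,c[:,0,:],z)[:,:2].astype(np.float32)*1000;return cv2.minAreaRect(P.reshape(-1,1,2))
if __name__=='__main__':
    ct,pt,bt=red(t,(185,228,218,258));cs,ps,bs=red(s,(190,192,216,214));print(pt,bt,ps,bs)
    A,u=ray('top',pt);B,v=ray('side',ps);u=u[0];v=v[0]
    k=np.linalg.lstsq(np.c_[u,-v],B-A,rcond=None)[0];print('paddle',A+k[0]*u,B+k[1]*v)
    print('paddle on z .065',onz('top',pt,.065))
    c,p,b=blob(t,(190,160,235,215),(0,0,150),(180,60,255),9);print('tile',b,quad('top',c,.046))
    c,p,b=blob(t,(395,172,436,226),(0,60,40),(25,255,150),5);print('pad',b,quad('top',c,.015))
    print('pad side check: proj',proj('side',np.r_[onz('top',p,.015)[0]]))
    c,p,b=blob(t,(330,150,448,232),(8,40,60),(30,255,255),25);print('board',b,quad('top',c,.012))
    c,p,b=blob(t,(354,165,385,212),(0,0,150),(180,60,255),9);print('fin',b,quad('top',c,.020))
    h=cv2.cvtColor(t,cv2.COLOR_BGR2HSV);print(h[198,414],h[187,390],h[180,203],h[215,193])
    c,p,b=blob(t,(180,155,240,240),(5,90,50),(25,255,255),9);print('rest',b,quad('top',c,.04))
E
python3 m.py
python3 - <<'E'
import cv2
t=cv2.imread('pics/top0.png');cv2.imwrite('pics/c1.png',cv2.hconcat([cv2.resize(t[150:260,170:250],(400,550),interpolation=2),cv2.resize(t[150:260,370:450],(400,550),interpolation=2)]))
E
```

```text
[199.48111111 243.41111111] (192, 236, 15, 15) [202.75072464 202.92463768] (197, 200, 13, 7)
paddle [0.46009144 0.22232515 0.06785018] [0.45873563 0.22327945 0.06802654]
paddle on z .065 [[0.46001402 0.22274189 0.065     ]]
tile (195, 167, 29, 43) ((588.5950927734375, 206.68951416015625), (55.60594177246094, 95.94549560546875), 83.23300170898438)
pad (395, 172, 41, 54) ((580.9203491210938, -296.7561340332031), (132.2232666015625, 101.28665161132812), 0.3217879831790924)
pad side check: proj [[421.40886789 306.57263202]]
board (335, 153, 111, 77) ((597.313720703125, -236.7798309326172), (261.9120178222656, 151.31784057617188), 82.10555267333984)Traceback (most recent call last):
  File "m.py", line 23, in <module>
    c,p,b=blob(t,(354,165,385,212),(0,0,150),(180,60,255),9);print('fin',b,quad('top',c,.020))
          ~~~~^^^^^^^^^^^^^^^^^^^^^^^^^^^^^^^^^^^^^^^^^^^^^^
  File "m.py", line 8, in blob
    M=cv2.moments(c);return c,np.array([M['m10']/M['m00'],M['m01']/M['m00']]),cv2.boundingRect(c)
                                        ~~~~~~~~^~~~~~~~~
ZeroDivisionError: float division by zero
```

View pics/c1.png

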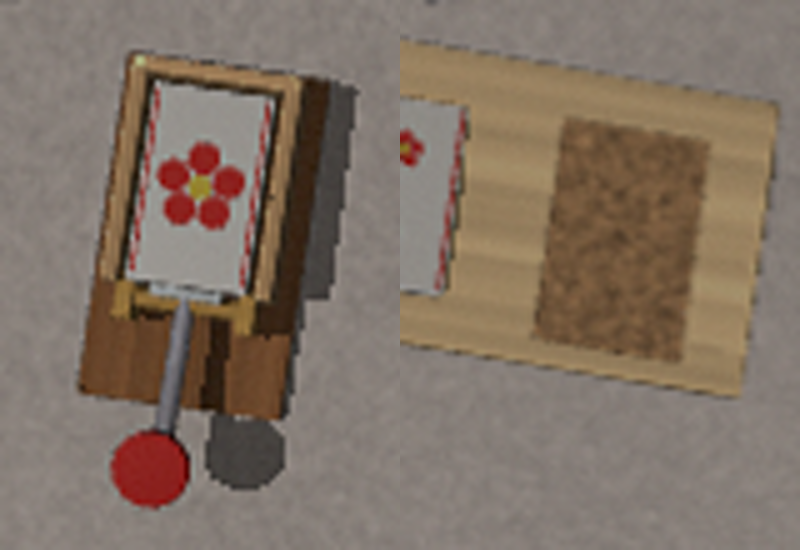

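The crop shows the pad corners, in full-frame pixels, at about (402,173), (431,178), (426,222) and (397,217). The tile corners are at about (201,166), (225,169), (219,209) and (195,206).

```bash
python3 - <<'E'
from m import *
pc=np.array([[563-400+1000,116],[709+600,140],[682+600,361],[535+600,338]])/5+[170,150]-.4
tc=np.array([[158,82],[275,97],[245,295],[125,278]])/5+[170,150]-.4
for n,c,z in(('pad',pc,.015),('tile',tc,.046)):
    P=onz('top',c,z)[:,:2];print(n,P.mean(0),'L',np.linalg.norm(P[0]-P[3]),np.linalg.norm(P[1]-P[2]),'W',np.linalg.norm(P[0]-P[1]),np.linalg.norm(P[2]-P[3]))
    for a,b in((0,3),(1,2)):
        d=P[a]-P[b];print(np.degrees(np.arctan2(d[1],d[0])))
# board angle
cb=np.array([[777+600,101],[741+600,398]])/5+[170,150]-.4;P=onz('top',cb,.012);d=P[0]-P[1];print('board right edge',np.degrees(np.arctan2(d[1],d[0])),np.linalg.norm(d))
g=cv2.cvtColor(t,cv2.COLOR_BGR2HSV);print(g[195:200,414],g[187:190,390])
E
```

```text
pad [ 0.58359202 -0.29415557] L 0.11143824414119344 0.11122168455453474 W 0.07464759007140868 0.07458136055490527
-6.9484195675116895
-6.98141056004455
tile [0.59209974 0.2056707 ] L 0.09388324111463414 0.09473898914529331 W 0.05552295054100866 0.056719830782834754
-7.591845114205675
-6.855894130930058
board right edge -7.04166811156171 0.15021694709431552
[[ 14 119 114]
 [ 15 121  93]
 [ 15 121  82]
 [ 15 125  90]
 [ 13 121 110]] [[ 17  96 146]
 [ 18  96 143]
 [ 18  98 146]]
```

Call:
servo_tool(
  moves=[
    [1, -1, 0, 0.02],
    [3.5, -3.5, 0, 0.06],
    [6.5, -7, 0, 0.1],
    [9.5, -10, 0, 0.15],
    [12.5, -13, 0, 0.2],
    [15.5, -16.5, 0, 0.2],
    [18.5, -19.5, 0, 0.2],
    [21.5, -22.5, 0, 0.2],
    [24, -25.5, 0, 0.2],
    [26, -27.5, -1, 0.2],
    [27.5, -29, -3, 0.2],
    [28.2, -29.9, -5, 0.2],
    [28.2, -29.9, -6.5, 0.2],
    [28.2, -29.9, -8, 0.2],
    [28.2, -29.9, -9, 0.2],
    [28.2, -29.9, -9.5, 0.2],
    [28.2, -29.9, -9.5, 0.2],
    [28.2, -29.9, -9.5, 0.2],
  ],
  claw=1,
  force=60,
)

```text
time: 1.6
ee_pos: [0.4575, 0.2225, 0.101]
tcp_rot: [180.0, 0.0, 172.9]
wrist_force: [-0.6, -0.2, 0.8]
opening: 0.0001
grasp_force: 0.0
```

```bash
python3 - <<'E'
from m import *
o,a=cam('wrist','w1.png');print(o['ee_pos'],o['tcp_rot'],o['wrist_force'],o['opening'],o['time'])
print('paddle',proj('wrist',[.460,.2223,.068],o), 'tcp',proj('wrist',o['ee_pos'],o))
E
```

```text
[0.45747376 0.22246188 0.10102049] [1.79993129e+02 1.13184028e-02 1.72873893e+02] [-0.63821676 -0.18617014  0.75466202] 0.00010196689173405643 1.6
paddle [[275.834034   231.31206441]] tcp [[275.88049154 247.8925648 ]]
```

View pics/w1.png

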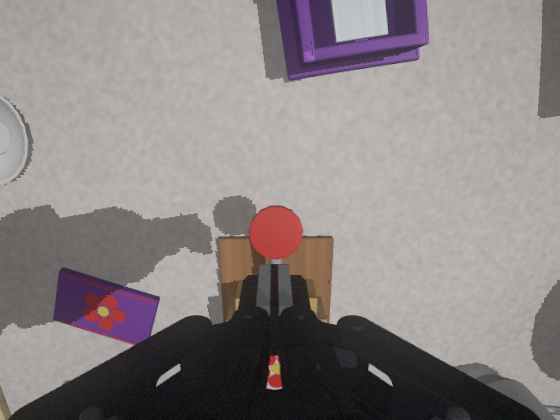

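The paddle appears at (276,232), against a predicted (276,231), so the alignment is confirmed. Descending.

Call:
servo_tool(
  moves=[
    [0, 0, -0.8, 0],
    [0, 0, -1.8, 0],
    [0, 0, -2.6, 0],
    [0, 0, -2.9, 0],
    [0, 0, -3.2, 0],
    [0, 0, -3.4, 0],
    [-0.1, 0, -3.6, 0],
    [-0.1, 0, -3.8, 0],
    [-0.1, 0, -4.0, 0],
    [-0.2, 0, -4.2, 0],
    [-0.2, 0, -4.4, 0],
    [-0.2, 0, -4.6, 0],
    [-0.2, 0, -4.8, 0],
    [-0.3, 0, -5.0, 0],
    [-0.3, 0, -5.2, 0],
    [-0.3, 0, -5.4, 0],
  ],
)

```text
time: 2.98
ee_pos: [0.4545, 0.2223, 0.0464]
tcp_rot: [-180.0, -0.0, 172.9]
wrist_force: [0.5, -0.5, 0.6]
opening: -0.0005
grasp_force: 0.0
```

```bash
python3 - <<'E'
from m import *
o,a=cam('side','s2.png');print(o['wrist_force'],o['ee_pos'])
c,p,b=red(cv2.imread('pics/s2.png'),(185,192,225,225));print(p,b,proj('side',[[.460,.2223,.068],[.454,.2223,.046]]))
cv2.imwrite('pics/s2c.png',cv2.resize(a[150:250,170:310,::-1],(700,500),interpolation=2))
E
```

```text
[ 0.52549345 -0.51068918  0.59983497] [0.4544569  0.22225453 0.04639628]
[199.25       202.90740741] (197, 200, 7, 7) [[203.42760118 202.9313238 ]
 [201.72224964 211.93769723]]
```

View pics/s2c.png

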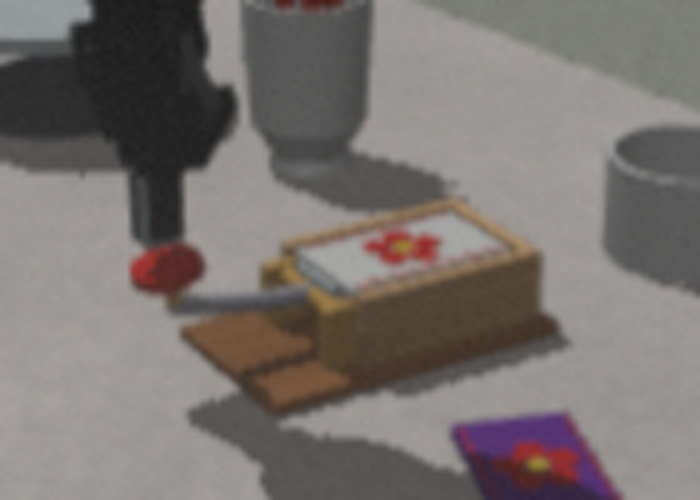

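```bash
python3 - <<'E'
from m import *
o,a=cam('wrist','w2.png');_,b=cam('top','t2.png')
cv2.imwrite('pics/w2c.png',cv2.hconcat([cv2.resize(a[160:300,200:350,::-1],(450,420),interpolation=2),cv2.resize(b[150:260,170:254,::-1],(320,420),interpolation=2)]))
x=np.array(o['ee_pos']);X=np.array([.992,-.125,0])
for d in(0,.02,.035):print(d,proj('wrist',[x+[0,0,d],x+[0,0,d]-.011*X],o).round(),proj('side',[x+[0,0,d]]).round())
print(proj('wrist',[[.460,.2223,.068]],o))
E
```

```text
0 [[276. 248.]
 [276. 230.]] [[202. 212.]]
0.02 [[276. 264.]
 [276. 244.]] [[201. 204.]]
0.035 [[276. 278.]
 [276. 256.]] [[201. 199.]]
[[277.75182551 275.26124567]]
```

View pics/w2c.png

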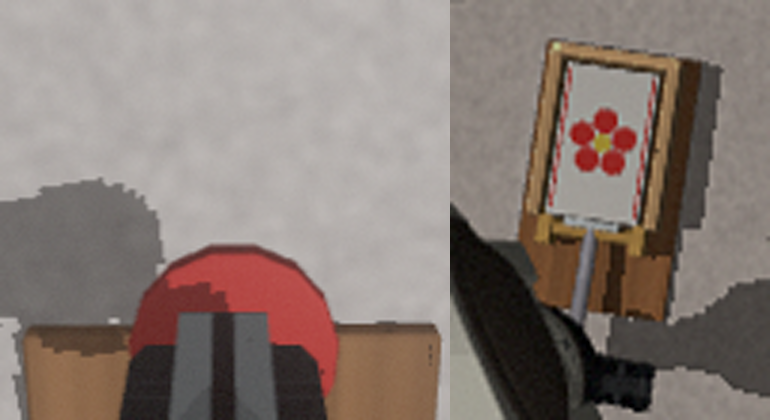

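The paddle and tile have not moved. The real fingertips sit about 25–30 mm behind the reported TCP, with a gap and a shadow visible above the paddle. I'll go on down by force feedback.

Call:
servo_tool(
  moves=[
    [0, 0, -0.15, 0],
    [0, 0, -0.3, 0],
    [0, 0, -0.45, 0],
    [0, 0, -0.6, 0],
    [0, 0, -0.75, 0],
    [0, 0, -0.9, 0],
    [0, 0, -1.0, 0],
  ],
)

```text
time: 3.72
ee_pos: [0.4544, 0.2222, 0.0364]
tcp_rot: [-180.0, -0.0, 172.9]
wrist_force: [0.2, 0.2, 0.2]
opening: -0.0001
grasp_force: 0.0
```

Call:
servo_tool(
  moves=[
    [0, 0, -0.1, 0],
    [0, 0, -0.2, 0],
    [0, 0, -0.3, 0],
    [0, 0, -0.4, 0],
  ],
)

```text
time: 4.05
ee_pos: [0.4536, 0.2224, 0.0328]
tcp_rot: [180.0, -0.1, 172.9]
wrist_force: [-8.7, 0.8, 6.8]
opening: -0.0001
grasp_force: 4.2
```

```bash
python3 - <<'E'
from m import *
o,a=cam('wrist','w3.png');print(o['wrist_force'],o['ee_pos']);_,b=cam('side','s3.png')
c,p,bb=red(cv2.imread('pics/s3.png'),(185,192,225,225));print(p,bb)
cv2.imwrite('pics/w3c.png',cv2.hconcat([cv2.resize(a[170:310,200:350,::-1],(400,420),interpolation=2),cv2.resize(b[170:240,180:250,::-1],(400,420),interpolation=2)]))
E
```

```text
[-8.73885753  0.80328378  6.81774895] [0.45361159 0.22236067 0.03278194]
[197.125      205.91666667] (196, 204, 4, 4)
```

View pics/w3c.png

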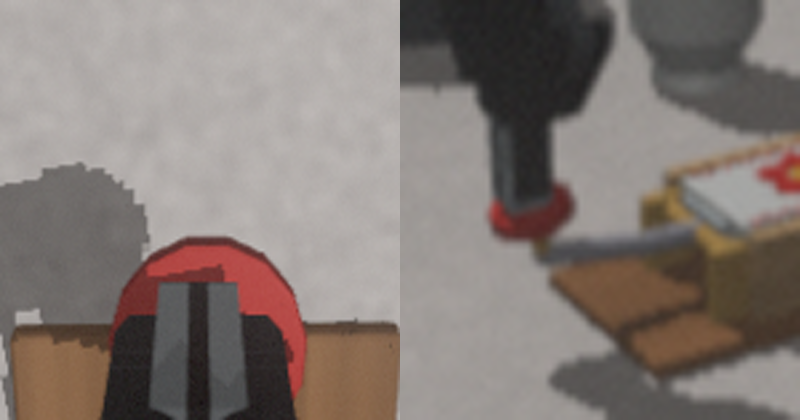

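The fingers touch the paddle at TCP z ≈ 0.033, which puts the tip about 34 mm behind the TCP. The x force is friction from the paddle's arc, so I'll follow that arc.

Call:
servo_tool(
  moves=[
    [-0.1, 0.01, 0, 0],
    [-0.15, 0.02, -0.15, 0],
    [-0.22, 0.03, -0.3, 0],
    [-0.28, 0.03, -0.45, 0],
    [-0.33, 0.04, -0.6, 0],
    [-0.38, 0.05, -0.75, 0],
    [-0.43, 0.05, -0.9, 0],
  ],
)

```text
time: 4.73
ee_pos: [0.4498, 0.2228, 0.0233]
tcp_rot: [-180.0, -0.0, 172.9]
wrist_force: [-5.1, 1.0, 3.4]
opening: -0.0005
grasp_force: 2.9
```

Call:
servo_tool(
  moves=[
    [-0.1, 0.01, -0.15, 0],
    [-0.16, 0.02, -0.3, 0],
    [-0.2, 0.02, -0.45, 0],
    [-0.24, 0.03, -0.6, 0],
    [-0.28, 0.03, -0.75, 0],
    [-0.32, 0.04, -0.9, 0],
    [-0.34, 0.04, -1.1, 0],
    [-0.36, 0.04, -1.25, 0],
  ],
)

```text
time: 5.4
ee_pos: [0.4467, 0.2231, 0.0109]
tcp_rot: [180.0, 0.0, 172.8]
wrist_force: [-1.7, -0.0, 3.4]
opening: -0.0002
grasp_force: 1.3
```

Call:
servo_tool(
  moves=[
    [-0.02, 0, -0.15, 0],
    [-0.04, 0, -0.3, 0],
    [-0.06, 0, -0.45, 0],
    [-0.07, 0, -0.6, 0],
  ],
)

```text
time: 5.73
ee_pos: [0.446, 0.2232, 0.005]
tcp_rot: [180.0, 0.0, 172.9]
wrist_force: [-1.0, 0.3, 6.0]
opening: 0.0001
grasp_force: 2.5
```

Call:
servo_tool(
  moves=[
    [0, 0, -0.07, 0],
    [0, 0, -0.14, 0],
    [0, 0, -0.2, 0],
    [0, 0, -0.2, 0],
  ],
)

```text
time: 6.07
ee_pos: [0.446, 0.2233, 0.0037]
tcp_rot: [180.0, 0.0, 172.9]
wrist_force: [-2.6, -0.3, 9.1]
opening: 0.0001
grasp_force: 4.6
```

Call:
servo_tool(
  moves=[
    [0, 0, -0.08, 0],
    [0, 0, -0.16, 0],
    [0, 0, -0.22, 0],
    [0, 0, -0.22, 0],
  ],
)

```text
time: 6.4
ee_pos: [0.446, 0.2234, 0.002]
tcp_rot: [180.0, 0.0, 172.9]
wrist_force: [-6.5, -1.2, 14.0]
opening: -0.0002
grasp_force: 7.2
```

Call:
servo_tool(
  moves=[
    [0, 0, -0.03, 0],
    [0, 0, -0.03, 0],
    [0, 0, -0.03, 0],
    [0, 0, -0.03, 0],
    [0, 0, -0.03, 0],
    [0, 0, -0.03, 0],
    [0, 0, -0.03, 0],
    [0, 0, -0.03, 0],
    [0, 0, -0.03, 0],
    [0, 0, -0.03, 0],
    [0, 0, -0.03, 0],
    [0, 0, -0.03, 0],
    [0, 0, -0.03, 0],
    [0, 0, -0.03, 0],
  ],
)

```text
time: 7.57
ee_pos: [0.446, 0.2235, 0.0019]
tcp_rot: [179.9, 0.0, 172.9]
wrist_force: [-5.4, -0.5, 13.4]
opening: 0.0003
grasp_force: 7.4
```

```bash
python3 - <<'E'
from m import *
o,b=cam('side','s4.png');print(o['wrist_force'],o['ee_pos'])
O=np.array([.5671,.2088,0]);X=np.array([.992,-.125,0]);Y=np.array([.125,.992,0]);Z=np.array([0,0,1.])
def corners(th):
    r=[]
    for sx,sy in((1,1),(1,-1),(-1,-1),(-1,1)):
        a,c=55+47.5*sx,12;x=a*np.cos(th)-c*np.sin(th)-30;z=a*np.sin(th)+c*np.cos(th)+34;r.append(O+(x*X+29*sy*Y+z*Z)/1000)
    return np.array(r)
im=b[:,:,::-1].copy()
for th,col in((0.36,(0,255,0)),):cv2.polylines(im,[(proj('side',corners(th))*8).round().astype(int)],True,col,1,0,3)
cv2.imwrite('pics/s4c.png',cv2.resize(im[150:250,170:310],(800,571),interpolation=2))
E
```

```text
[-5.39395685 -0.50485471 13.40201031] [0.44602074 0.22346546 0.00189065]
```

View pics/s4c.png

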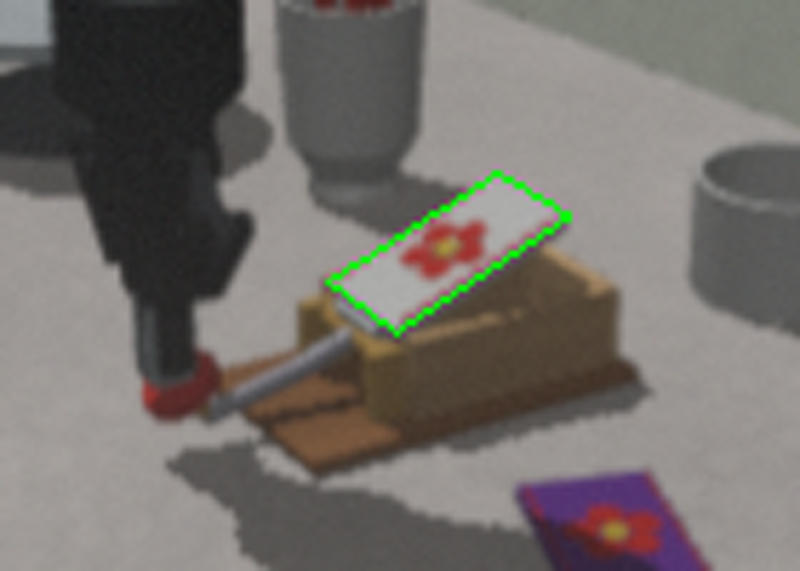

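The tile is tipped: the green outline for 0.36 rad fits it exactly. Now I'll rise, open the gripper and move over the tile.

Call:
servo_tool(
  moves=[
    [0, 0, 0.15, 0],
    [0, 0, 0.3, 0],
    [0, 0, 0.6, 0],
    [0, 0, 1.5, 0],
    [0, 0, 3, 0],
    [0, 0, 5, 0],
    [0, 0, 7.5, 0],
    [0, 0, 9.5, 0],
    [0, 0, 9.9, 0],
  ],
)

```text
time: 8.37
ee_pos: [0.4472, 0.2237, 0.1033]
tcp_rot: [179.9, 0.2, 172.8]
wrist_force: [0.9, -0.1, 0.3]
opening: -0.0002
grasp_force: 0.0
```

Call:
servo_tool(
  moves=[
    [1, -0.1, 0, 0],
    [3, -0.4, 0, 0],
    [5.5, -0.7, 0, 0],
    [8, -1, 0, 0],
    [10.5, -1.3, 0, 0],
    [13, -1.6, 0, 0],
    [14.8, -1.8, 0, 0],
    [15.3, -1.8, 0, 0],
    [15.3, -1.8, 0, 0],
    [15.3, -1.8, 0, 0],
    [15.3, -1.8, 0, 0],
  ],
  claw=0,
)

```text
time: 9.28
ee_pos: [0.598, 0.2052, 0.0992]
tcp_rot: [-180.0, -0.1, 172.9]
wrist_force: [0.4, -0.9, 0.0]
opening: 0.0853
grasp_force: 0.0
```

```bash
python3 - <<'E'
from m import *
o,a=cam('wrist','w5.png');print(o['wrist_force'],o['ee_pos'],o['opening'])
_,b=cam('side','s5.png')
x=np.array(o['ee_pos']);O=np.array([.5671,.2088,0]);X=np.array([.992,-.125,0]);Y=np.array([.125,.992,0]);Z=np.array([0,0,1.])
th=.36;r=[]
for sx,sy in((1,1),(1,-1),(-1,-1),(-1,1)):
    A,c=55+47.5*sx,12;r.append(O+((A*np.cos(th)-c*np.sin(th)-30)*X+29*sy*Y+(A*np.sin(th)+c*np.cos(th)+34)*Z)/1000)
r=np.array(r);ims=[]
for n,i in(('wrist',a),('side',b)):
    i=i[:,:,::-1].copy();cv2.polylines(i,[(proj(n,r,o)*8).round().astype(int)],True,(0,255,0),1,0,3)
    for d,col in((.034,(255,0,0)),(.047,(255,255,0))):
        for s in(1,-1):
            for k in(-.011,.011):cv2.circle(i,tuple(int(v) for v in proj(n,x+d*Z+s*.0425*Y+k*X,o)[0]),1,col,-1)
    ims.append(i)
cv2.imwrite('pics/s5c.png',cv2.hconcat([cv2.resize(ims[0][140:420,130:420],(400,386)),cv2.resize(ims[1][130:230,190:290],(386,386),interpolation=2)]))
E
```

```text
[ 0.43610064 -0.89617224  0.01274386] [0.597983   0.20520451 0.09915386] 0.08525725922628141
```

View pics/s5c.png

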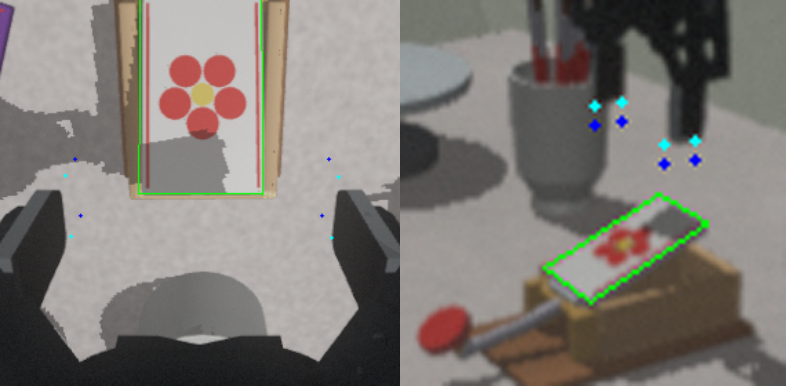

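The tile outline fits in both views. With the gripper open, the tips are about 48 mm behind the TCP, at side crop (685,142), and centred on the tile. Descending to grip.

Call:
servo_tool(
  moves=[
    [0, 0, -1, 0],
    [0, 0, -3, 0],
    [0, 0, -5, 0],
    [0, 0, -6.5, 0],
    [0, 0, -7.5, 0],
    [0, 0, -8.0, 0],
    [0, 0, -8.0, 0],
    [0, 0, -8.0, 0],
  ],
)

```text
time: 10.05
ee_pos: [0.5991, 0.2053, 0.0201]
tcp_rot: [180.0, 0.0, 172.9]
wrist_force: [0.5, -0.5, 0.4]
opening: 0.0853
grasp_force: 0.0
```

Call:
servo_tool(
  moves=[
    [0, 0, 0, 0],
    [0, 0, 0, 0],
    [0, 0, 0, 0],
    [0, 0, 0, 0],
    [0, 0, 0, 0],
    [0, 0, 0, 0],
    [0, 0, 0, 0],
    [0, 0, 0, 0],
    [0, 0, 0, 0],
    [0, 0, 0, 0],
  ],
  claw=1,
  force=60,
)

```text
time: 10.88
ee_pos: [0.5994, 0.2053, 0.02]
tcp_rot: [180.0, 0.1, 172.8]
wrist_force: [2.7, 0.8, 5.2]
opening: 0.0559
grasp_force: 63.7
```

Call:
servo_tool(
  moves=[
    [0, 0, 0.2, 0],
    [0, 0, 0.5, 0],
    [0, 0, 1, 0],
    [0, 0, 2, 0],
    [0, 0, 3.2, 0],
    [0, 0, 4.5, 0],
    [0, 0, 6, 0],
    [0, 0, 7.3, 0],
    [0, 0, 8, 0],
    [0, 0, 8, 0],
    [0, 0, 8, 0],
    [0, 0, 8, 0],
  ],
)

```text
time: 11.88
ee_pos: [0.5986, 0.205, 0.0988]
tcp_rot: [-180.0, -0.1, 172.9]
wrist_force: [0.7, 0.1, -1.4]
opening: 0.0562
grasp_force: 63.7
```

```bash
python3 - <<'E'
from m import *
o,b=cam('side','s6.png');print(o['wrist_force'],o['ee_pos'],o['opening'],o['grasp_force'])
_,a=cam('wrist','w6.png');_,c=cam('top','t6.png')
dx=np.array(o['ee_pos'])-[.5994,.2053,.020]
O=np.array([.5671,.2088,0]);X=np.array([.992,-.125,0]);Y=np.array([.125,.992,0]);Z=np.array([0,0,1.])
th=.36;r=[]
for sx,sy in((1,1),(1,-1),(-1,-1),(-1,1)):
    A,q=55+47.5*sx,12;r.append(O+dx+((A*np.cos(th)-q*np.sin(th)-30)*X+29*sy*Y+(A*np.sin(th)+q*np.cos(th)+34)*Z)/1000)
r=np.array(r);ims=[]
for n,i in(('wrist',a),('side',b),('top',c)):
    i=i[:,:,::-1].copy();cv2.polylines(i,[(proj(n,r,o)*8).round().astype(int)],True,(0,255,0),1,0,3);ims.append(i)
cv2.imwrite('pics/s6c.png',cv2.hconcat([cv2.resize(ims[0][140:420,130:420],(400,386)),cv2.resize(ims[1][110:230,190:310],(386,386),interpolation=2)]))
E
```

```text
[ 0.66489895  0.06987734 -1.38695773] [0.5986182  0.20503129 0.09881175] 0.05623172558998903 63.65791082382202
```

View pics/s6c.png

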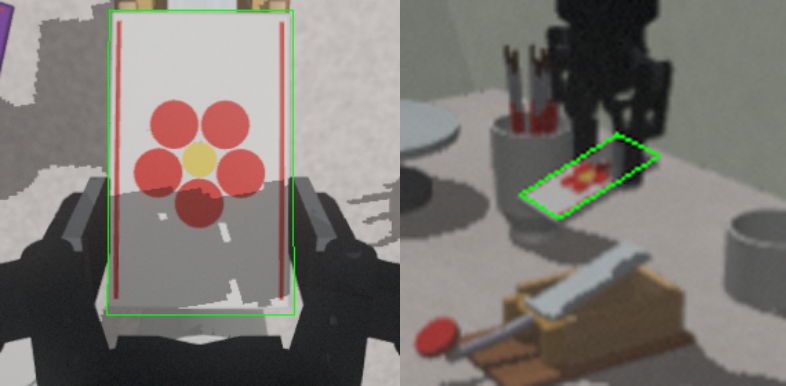

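The tile is held as predicted, still at 0.36 rad, and the outline fits. I'll carry it to the pad.

Call:
servo_tool(
  moves=[
    [0, -0.5, 0, 0],
    [0, -1.5, 0, 0],
    [0, -3, 0, 0],
    [0, -5, 0, 0],
    [0, -7.5, 0, 0],
    [0, -10.5, 0, 0],
    [0, -13.5, 0, 0],
    [0, -16.5, 0, 0],
    [0, -19.5, 0, 0],
    [0, -22.5, 0, 0],
    [0, -25.5, 0, 0],
    [0, -28.5, 0, 0],
    [0, -31.5, 0, 0],
    [0, -34.5, 0, 0],
    [0, -37.5, 0, 0],
    [0, -40.5, 0, 0],
    [0, -43.5, 0, 0],
    [0, -46, 0, 0],
    [0, -48, 0, 0],
    [0, -49, 0, 0],
  ],
)

```text
time: 13.7
ee_pos: [0.5975, -0.2885, 0.0994]
tcp_rot: [-180.0, -0.0, 172.7]
wrist_force: [-0.1, -0.0, -0.8]
opening: 0.0564
grasp_force: 63.7
```

Call:
servo_tool(
  moves=[
    [0, -0.5, 0, 0],
    [0, -1, 0, 0],
    [0, -1, 0, 0],
    [0, -1, -1.5, 0],
    [0, -1, -3.5, 0],
    [0, -1, -5.5, 0],
    [0, -1, -7, 0],
    [0, -1, -8, 0],
    [0, -1, -8.5, 0],
    [0, -1, -8.5, 0],
    [0, -1, -8.5, 0],
  ],
)

```text
time: 14.62
ee_pos: [0.5993, -0.2946, 0.0154]
tcp_rot: [-180.0, 0.0, 172.9]
wrist_force: [0.4, -0.2, -0.5]
opening: 0.0561
grasp_force: 63.7
```

```bash
cat > chk.py <<'E'
from m import *
import sys
o,a=cam('wrist','wp%d.png'%int(get_obs()['time']*100));print(o['time'],o['wrist_force'],o['ee_pos'],o['tcp_rot'],o['opening'],o['grasp_force'])
h=cv2.cvtColor(a[:,:,::-1].copy(),cv2.COLOR_BGR2HSV).astype(int)
w=((h[...,1]<35)&(h[...,2]>150)).astype(np.uint8)
k=((h[...,0]>8)&(h[...,0]<22)&(h[...,1]>95)&(h[...,2]<135)).astype(np.uint8)
y=((h[...,0]>20)&(h[...,0]<32)&(h[...,1]>120)&(h[...,2]>100)).astype(np.uint8)
for n,m in(('white',w),('cork',k),('yellow',y)):
    q,l,st,ce=cv2.connectedComponentsWithStats(m);i=np.argsort(-st[1:,4])[:3]+1
    print(n,[(st[j].tolist(),ce[j].round(1).tolist()) for j in i])
P=np.array([.5836,-.2942,.015]);X=np.array([.9925,-.122,0]);Y=np.array([.122,.9925,0])
print('pad corners predicted',proj('wrist',[P+a*.056*X+b*.0375*Y for a,b in((-1,-1),(-1,1),(1,1),(1,-1))],o).round(1).tolist())
print('tile target corners',proj('wrist',[P+[0,0,.008]+a*.0475*X+b*.029*Y for a,b in((-1,-1),(-1,1),(1,1),(1,-1))],o).round(1).tolist())
E
python3 chk.py
```

```text
14.6167 [ 0.351394   -0.24108966 -0.4800653 ] [ 0.59928398 -0.29459316  0.01538171] [-1.79986638e+02  4.00709085e-02  1.72879205e+02] 0.05611523782216083 63.708568811416626
white [([5, 0, 555, 238, 67456], [242.2, 77.2]), ([418, 147, 126, 160, 12825], [477.7, 224.8]), ([209, 148, 132, 134, 11160], [274.5, 197.4])]
cork [([0, 390, 13, 9, 30], [6.0, 394.3]), ([8, 387, 8, 6, 19], [11.5, 389.0]), ([0, 394, 3, 13, 19], [0.9, 400.1])]
yellow [([263, 244, 24, 24, 444], [274.2, 255.7]), ([469, 266, 7, 7, 37], [471.8, 269.1]), ([498, 197, 2, 2, 3], [498.3, 197.7])]
pad corners predicted [[198.7, 117.2], [346.9, 116.8], [335.1, 308.5], [211.7, 308.7]]
tile target corners [[213.5, 135.4], [332.0, 135.1], [323.6, 303.9], [223.0, 304.0]]
```

```bash
python3 - <<'E'
import cv2,glob
a=cv2.imread(sorted(glob.glob('pics/wp*.png'))[-1])
a=cv2.GaussianBlur(a,(3,3),0)
print('col274 r90..160',[a[r,274].tolist() for r in range(100,156,4)])
for row in(124,135):print(row,[(c,a[row,c].tolist()) for c in list(range(190,212,3))+list(range(334,358,3))])
E
```

```text
col274 r90..160 [[150, 180, 197], [147, 176, 194], [144, 173, 190], [145, 175, 192], [132, 161, 180], [117, 148, 175], [105, 133, 158], [105, 133, 158], [116, 146, 172], [121, 152, 179], [115, 145, 171], [121, 151, 178], [148, 160, 171], [193, 195, 195]]
124 [(190, [149, 179, 197]), (193, [149, 179, 197]), (196, [148, 179, 196]), (199, [137, 166, 184]), (202, [113, 144, 171]), (205, [108, 138, 164]), (208, [99, 126, 151]), (211, [96, 122, 146]), (334, [100, 127, 152]), (337, [108, 137, 163]), (340, [118, 150, 177]), (343, [119, 151, 179]), (346, [129, 160, 183]), (349, [152, 182, 200]), (352, [152, 182, 199]), (355, [152, 182, 199])]
135 [(190, [145, 175, 192]), (193, [145, 175, 192]), (196, [145, 175, 192]), (199, [145, 175, 192]), (202, [97, 124, 148]), (205, [111, 141, 168]), (208, [120, 152, 180]), (211, [113, 145, 171]), (334, [105, 133, 159]), (337, [104, 132, 158]), (340, [99, 126, 150]), (343, [103, 130, 155]), (346, [131, 160, 179]), (349, [147, 177, 194]), (352, [147, 177, 194]), (355, [147, 177, 195])]
```

Call:
servo_tool(
  moves=[
    [0, 0, -0.4, 0],
    [0, 0, -0.8, 0],
    [0, 0, -1.1, 0],
    [0, 0, -1.4, 0],
    [0, 0, -1.6, 0],
    [0, 0, -1.7, 0],
    [0, 0, -1.7, 0],
  ],
)

```text
time: 15.25
ee_pos: [0.5987, -0.2948, -0.0028]
tcp_rot: [180.0, -0.0, 172.9]
wrist_force: [0.1, 0.0, -0.8]
opening: 0.0565
grasp_force: 63.7
```

The cork edges at columns 200 and 346 and row 117 agree with the predicted pad, so the pose is confirmed. Lowering to contact.

Call:
servo_tool(
  moves=[
    [0, 0, -0.1, 0],
    [0, 0, -0.2, 0],
    [0, 0, -0.3, 0],
    [0, 0, -0.4, 0],
    [0, 0, -0.4, 0],
  ],
  force=35,
)

```text
time: 15.67
ee_pos: [0.5997, -0.295, -0.0056]
tcp_rot: [-180.0, 0.1, 172.9]
wrist_force: [1.7, 0.4, 5.7]
opening: 0.0562
grasp_force: 64.3
```

Call:
servo_tool(
  moves=[
    [0, 0, 0, 0],
    [0, 0, 0, 0],
    [0, 0, -0.1, 0],
    [0, 0, -0.2, 0],
    [0, 0, -0.3, 0],
    [0, 0, -0.4, 0],
    [0, 0, -0.5, 0],
  ],
  claw=1,
  force=20,
)

```text
time: 16.25
ee_pos: [0.6012, -0.2953, -0.0091]
tcp_rot: [-180.0, 0.3, 172.9]
wrist_force: [6.5, 0.6, 11.4]
opening: 0.056
grasp_force: 65.2
```

Call:
servo_tool(
  moves=[
    [0.05, 0, -0.1, 0],
    [0.1, 0, -0.2, 0],
    [0.1, 0, -0.3, 0],
    [0.15, 0, -0.4, 0],
    [0.15, 0, -0.4, 0],
  ],
)

```text
time: 16.67
ee_pos: [0.6026, -0.2955, -0.0132]
tcp_rot: [-179.9, 0.3, 172.9]
wrist_force: [5.5, -0.6, 9.5]
opening: 0.0561
grasp_force: 65.6
```

```bash
python3 chk.py|grep -v cork
```

```text
16.6667 [ 5.53666336 -0.60799475  9.47407213] [ 0.60264413 -0.29552324 -0.01322225] [-179.92764584    0.29540593  172.86727941] 0.05606322014677432 65.61668157577515
white [([0, 0, 560, 248, 65321], [222.3, 76.7]), ([442, 148, 118, 183, 14928], [506.7, 241.3]), ([206, 143, 139, 140, 12469], [274.3, 194.9])]
yellow [([263, 245, 24, 24, 461], [274.2, 256.5]), ([532, 201, 10, 9, 65], [536.8, 205.0]), ([500, 286, 9, 8, 56], [503.9, 289.3])]
pad corners predicted [[184.9, 111.7], [362.4, 111.2], [345.4, 333.6], [203.1, 333.8]]
tile target corners [[202.2, 133.5], [345.1, 133.1], [332.7, 329.9], [215.7, 330.1]]
```

The force is steady and the tile is rotating in the grip. Continuing.

Call:
servo_tool(
  moves=[
    [0.03, 0, -0.1, 0],
    [0.05, 0, -0.2, 0],
    [0.05, 0, -0.3, 0],
    [0.08, 0, -0.4, 0],
    [0.1, 0, -0.5, 0],
    [0.1, 0, -0.6, 0],
    [0.1, 0, -0.6, 0],
  ],
)

```text
time: 17.3
ee_pos: [0.6037, -0.2956, -0.0193]
tcp_rot: [-179.9, 0.3, 172.9]
wrist_force: [6.4, -0.3, 7.9]
opening: 0.0561
grasp_force: 66.1
```

```bash
python3 chk.py|grep -v cork
```

```text
17.3 [ 6.35699141 -0.26116168  7.9061263 ] [ 0.60365444 -0.29563954 -0.01931316] [-179.91638297    0.29671625  172.86539096] 0.05605764148745048 66.10476493835449
white [([0, 0, 560, 252, 63640], [218.8, 76.0]), ([449, 148, 111, 189, 14586], [511.2, 246.3]), ([203, 141, 145, 143, 13163], [274.2, 193.7])]
yellow [([262, 246, 25, 24, 472], [274.1, 257.2]), ([542, 202, 10, 11, 77], [546.4, 207.0]), ([508, 290, 9, 9, 61], [512.0, 294.0])]
pad corners predicted [[180.9, 109.5], [366.2, 109.0], [347.8, 339.5], [200.6, 339.7]]
tile target corners [[198.9, 132.2], [348.2, 131.8], [334.8, 336.1], [213.5, 336.3]]
```

Call:
servo_tool(
  moves=[
    [-0.1, 0, -0.1, 0],
    [-0.2, 0, -0.2, 0],
    [-0.3, 0, -0.3, 0],
    [-0.4, 0.03, -0.4, 0],
    [-0.4, 0.03, -0.4, 0],
  ],
)

```text
time: 17.77
ee_pos: [0.5994, -0.2953, -0.0234]
tcp_rot: [-179.9, 0.3, 172.9]
wrist_force: [4.5, -1.3, 8.8]
opening: 0.0564
grasp_force: 66.5
```

```bash
python3 chk.py|grep -v cork
```

```text
17.7667 [ 4.47577345 -1.27347478  8.82577192] [ 0.59944361 -0.29534772 -0.0233527 ] [-179.91523349    0.28238095  172.86571104] 0.05642362804374699 66.45724654197693
white [([0, 0, 560, 253, 68055], [226.3, 76.5]), ([455, 159, 105, 190, 14002], [514.0, 257.4]), ([200, 141, 150, 144, 13504], [274.4, 193.8])]
yellow [([262, 247, 25, 24, 467], [274.1, 258.0]), ([547, 215, 10, 10, 74], [551.2, 218.9]), ([511, 302, 10, 9, 63], [515.3, 306.0])]
pad corners predicted [[179.6, 120.6], [368.6, 120.1], [349.2, 351.6], [200.1, 351.8]]
tile target corners [[197.9, 144.3], [350.4, 143.9], [336.1, 348.9], [213.2, 349.0]]
```

Call:
servo_tool(
  moves=[
    [0.1, 0.05, -0.1, 0],
    [0.15, 0.05, -0.2, 0],
    [0.15, 0.05, -0.3, 0],
    [0.15, 0.05, -0.3, 0],
  ],
)

```text
time: 18.15
ee_pos: [0.5999, -0.2951, -0.0247]
tcp_rot: [-179.9, 0.2, 172.9]
wrist_force: [-5.3, -0.3, 21.9]
opening: 0.0562
grasp_force: 74.0
```

```bash
python3 chk.py|grep -v cork
```

```text
18.15 [-5.25323565 -0.34647269 21.90590263] [ 0.59986844 -0.29508367 -0.02473252] [-179.88128689    0.20372609  172.855067  ] 0.05617269937425258 74.00065638619708
white [([0, 0, 560, 256, 67351], [225.6, 76.4]), ([456, 159, 104, 191, 14005], [514.9, 258.0]), ([199, 141, 151, 143, 13656], [273.9, 192.8])]
yellow [([262, 246, 25, 24, 470], [273.9, 257.8]), ([548, 215, 11, 10, 74], [553.0, 218.9]), ([513, 303, 9, 9, 61], [517.0, 307.0])]
pad corners predicted [[177.8, 119.7], [368.7, 119.1], [349.2, 352.8], [198.8, 353.0]]
tile target corners [[196.2, 143.5], [350.2, 143.1], [336.0, 350.2], [211.9, 350.3]]
```

Call:
servo_tool(
  moves=[
    [0, 0, 0.15, 0],
    [0, 0, 0.15, 0],
    [0, 0, 0.15, 0],
  ],
)

```text
time: 18.45
ee_pos: [0.5998, -0.2951, -0.0247]
tcp_rot: [-179.9, 0.2, 172.8]
wrist_force: [-0.4, -1.4, 12.2]
opening: 0.0562
grasp_force: 69.3
```

Call:
servo_tool(
  moves=[
    [0, 0, 0, 0],
    [0, 0, 0, 0],
    [0, 0, 0, 0],
    [0, 0, 0, 0],
    [0, 0, 0, 0],
    [0, 0, 0, 0],
    [0, 0, 0, 0],
    [0, 0, 0, 0],
  ],
  claw=0.1,
)

```text
time: 19.12
ee_pos: [0.5989, -0.294, -0.027]
tcp_rot: [180.0, -0.0, 172.9]
wrist_force: [0.5, -0.2, 0.1]
opening: 0.0769
grasp_force: 0.0
```

Call:
servo_tool(
  moves=[
    [0, 0, 0.3, 0],
    [0, 0, 1, 0],
    [0, 0, 2.5, 0],
    [0, 0, 5, 0],
    [0, 0, 8, 0],
    [0, 0, 11, 0],
    [0, 0, 14, 0],
    [0, 0, 17, 0],
    [0, 0, 19, 0],
    [0, 0, 20, 0],
    [0, 0, 20, 0],
    [0, 0, 20, 0],
  ],
)

```text
time: 20.12
ee_pos: [0.5992, -0.2942, 0.1738]
tcp_rot: [-180.0, 0.1, 172.9]
wrist_force: [0.3, -0.0, -1.0]
opening: 0.077
grasp_force: 0.0
```

```bash
python3 - <<'E'
from m import *
o,a=cam('wrist','fin.png');print(o['time'],o['ee_pos'],o['opening'],o['wrist_force'])
P=np.array([.5836,-.2942,.015]);X=np.array([.9925,-.122,0]);Y=np.array([.122,.9925,0])
im=a[:,:,::-1].copy();h=cv2.cvtColor(im,cv2.COLOR_BGR2HSV).astype(int)
T=proj('wrist',P+[0,0,.008],o)[0];print('target',T)
m=((h[...,1]<60)&(h[...,2]>110)).astype(np.uint8)
c4=proj('wrist',[P+a_*.056*X+b*.0375*Y for a_,b in((-1,-1),(-1,1),(1,1),(1,-1))],o)
z=np.zeros_like(m);cv2.fillConvexPoly(z,c4.round().astype(np.int32),1);m&=z
m=cv2.morphologyEx(m,cv2.MORPH_CLOSE,np.ones((25,25),np.uint8))
cs,_=cv2.findContours(m,cv2.RETR_EXTERNAL,cv2.CHAIN_APPROX_NONE);c=max(cs,key=cv2.contourArea)
W=onz('wrist',c[:,0,:].astype(float),.023,o)-P
L=np.c_[W@X,W@Y]*1000;r=cv2.minAreaRect(L.astype(np.float32).reshape(-1,1,2));print('in pad frame (mm):',r)
q=cv2.boxPoints(r);print(q.round(1).tolist())
E
```

```text
20.1167 [ 0.59918912 -0.29417312  0.17375782] 0.07703346801489813 [ 0.31259721 -0.03324497 -1.02325037]
target [273.11463324 170.70841576]
in pad frame (mm): ((-1.7779083251953125, 3.8391265869140625), (65.55365753173828, 94.18065643310547), 89.92277526855469)
[[-48.900001525878906, -28.899999618530273], [45.29999923706055, -29.0], [45.400001525878906, 36.599998474121094], [-48.79999923706055, 36.70000076293945]]
```

```bash
python3 - <<'E'
from m import *
o=get_obs();im=cv2.imread('pics/fin.png');h=cv2.cvtColor(im,cv2.COLOR_BGR2HSV).astype(int)
P=np.array([.5836,-.2942,.015]);X=np.array([.9925,-.122,0]);Y=np.array([.122,.9925,0])
m=((h[...,0]>20)&(h[...,0]<32)&(h[...,1]>120)&(h[...,2]>90)).astype(np.uint8)
q,l,st,ce=cv2.connectedComponentsWithStats(m)
for j in np.argsort(-st[1:,4])[:3]+1:
    w=onz('wrist',ce[j],.023,o)[0]-P;print('yellow mm',w@X*1000,w@Y*1000,st[j,4])
m=((h[...,1]<45)&(h[...,2]>110)).astype(np.uint8);m=cv2.morphologyEx(m,cv2.MORPH_OPEN,np.ones((5,5),np.uint8))
q,l,st,ce=cv2.connectedComponentsWithStats(m)
T=proj('wrist',P+[0,0,.008]-.03*X,o)[0].astype(int);j=l[T[1],T[0]];ys,xs=np.where(l==j)
w=onz('wrist',np.c_[xs,ys],.023,o)-P;print('tile ext',j,(w@X).min()*1e3,(w@X).max()*1e3,(w@Y).min()*1e3,(w@Y).max()*1e3)
for s in(-.035,.03):
    print(s,[(k,h[tuple(proj('wrist',P+[0,0,.008]+s*X+k/1000*Y,o)[0].round().astype(int)[::-1])].tolist()) for k in(-32,-30,-28,-26,26,28,30,32)])
E
```

```text
yellow mm -1.7017817116938507 0.39998520179972247 72
yellow mm 25.92564301991694 113.74819992607188 7
yellow mm -17.247490917923674 119.6253658801665 6
tile ext 2 -48.702987648238846 0.3205335484090192 -24.387940761213088 25.255111331659172
-0.035 [(-32, [16, 88, 147]), (-30, [15, 77, 99]), (-28, [11, 16, 128]), (-26, [3, 59, 174]), (26, [2, 61, 171]), (28, [8, 6, 178]), (30, [16, 87, 152]), (32, [15, 92, 139])]
0.03 [(-32, [15, 93, 124]), (-30, [17, 80, 92]), (-28, [13, 12, 146]), (-26, [3, 89, 171]), (26, [2, 83, 173]), (28, [5, 16, 174]), (30, [15, 84, 155]), (32, [16, 86, 158])]
```

The tile lies flat and square on the pad, about 1.7 mm off along x and 0.4 mm off along y. The gripper is clear, so I'm handing in.

```bash
python3 -c "
from workcell import *
print(job_done())"
```

```text
the job is handed in; nothing more can be done
None
```

I pressed the paddle to its stop at about 14–15 N for just over a second, lifted the tipped tile out, set it flower side up and flat on the cork pad (about 2 mm off centre) and let go; the job is handed in, but no verdict came back.

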